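# Open a hand-wheel gate valve by one counted turn

### The job

Pull the lock pin out of the gate valve's handwheel and park it upright, fully down, in the empty hole at the far end of the valve's top plate. Then wind the wheel anticlockwise (seen from above) by its crank knob: it first turns loosely through an unknown amount of play, so only start counting when you feel it begin to drive the stem, and from there give it exactly one full turn. Work gently, for the valve stands on a springy rubber mat and must not be shoved sideways by more than a few millimetres; leave the other things on the bench where they are, and let go at the end.

Things in the scene. Friction and masses are not known exactly. Their poses are not given: they have to be found in the camera images.
- valve: Grey gate valve on a rubber mat that gives 1 mm for 6 N sideways and springs back. Origin on the bench right under the wheel's vertical axis; z up. Base 110 x 120 mm. A level top plate, 56 mm wide in x, reaches from y = +55 to y = -135 mm, upper face 100 mm above the bench. It has the lock hole 30 mm and the parking hole 115 mm from the axis, both along the valve's own -y, 13 mm wide, 16 mm deep.
- wheel_axis (a point): Point on the wheel's vertical axis at mid height of the rim, 118 mm above the bench.
- knob_grip (a point): Middle of the upright black crank knob on the wheel's rim: 18 mm thick, 48 mm tall (130 to 178 mm above the bench), 50 mm from the axis. It spins freely on its post, so it can be carried round the circle without turning the hand. In the play it moves with under 1 N; once it drives the stem it takes 5 to 7 N along the circle. The play differs every time (about 40 to 140 degrees).
- stem_top (a point): Top end of the 10 mm steel stem that comes up through the wheel's hub, about 130 mm above the bench at first. It stays still in the play, then rises 4 mm for each anticlockwise turn of the wheel (sinks for clockwise, after the play has been crossed the other way).
- pin_head (a point): Middle of the head (16 mm thick, 30 mm tall) of the plain steel lock pin, 88 mm long; this point lies 73 mm above its lower end. At the start the pin stands upright in the lock hole between the wheel's spokes, this point 157 mm above the bench, and stops the wheel from turning; lifting it 45 mm clears the wheel.
- pin_tip (a point): Lower end of the lock pin's 10 mm shank; 16 mm deep in the hole when fully down.
- parking_hole (a point): Centre of the mouth of the empty parking hole, level with the plate's upper face, 100 mm above the bench.
- petri_dish: Bystander: clear dish, 57 x 57 x 12 mm, near the valve's right side, partly under its top plate; origin under its centre.
- forceps: Bystander: curved steel forceps, 14 x 126 x 11 mm, lying to the valve's left; origin under its centre.
- beaker: Bystander: small glass beaker, 52 x 52 x 65 mm, behind on the left; origin under its centre.
- staining_jar: Bystander: lidded glass jar, 55 x 55 x 114 mm, behind the valve; origin under its centre.
- tape_roll: Bystander: tape roll lying flat, 98 x 96 x 25 mm, behind on the right; origin under its centre.
- wheel: Grey level handwheel; origin on its axis, 110 mm above the bench. Rim 50 mm radius to the middle of its 11 mm section; three 10 mm spokes in a T, one of them to the knob; rim and spokes lie 112 to 124 mm above the bench and do not rise. At the start the knob stands within about 60 degrees of the valve's +y.
- lock_pin: The lock pin; origin at its lower end (as pin_tip), z along the pin towards the head.
Mind the look-alikes: they are no part of the job. Leave any green or purple look-alike of the lock_pin alone.

How it is judged:
By the outcome, as a careful person would: the job done as asked, in the order asked, and still so for the second after the job is handed in, with the robot touching nothing.
It also fails if it takes over 72 s, if anything falls off the work surface, if the arm or the gripper's body presses on something with over 40 N, if the wrist force passes 120 N, or if a joint passes its speed limit or range.

### The arm

A 7-joint arm with a two-finger parallel gripper is mounted at the origin on a cart in front of the work surface, level with it; the furniture and walls round the work are solid. World frame = base frame: x ahead of the robot, y to its left, z up, the work surface at z = 0. Lengths are in m, angles in rad, forces in N, time in s.
With the tool pointing down it reaches from about 0.425 to 0.875 m from the base axis. Payload 4.7 kg.
Tool frame: the origin (TCP) lies on the mounting face of the last link; the fingertips stand 182 mm ahead of it and the grasp point (between the pads) lies 164 mm ahead of it; x points along the fingers, y is the direction in which the jaws open and shut, and the axes are right-handed (so a half turn about x gives the same grasp; the last joint's range is limited). The gripper opens to 87 mm and grips with 3 to 60 N. Pads are 19 mm wide; open, the fingers measure 117 mm over their backs; the gripper's body (75 mm by 190 mm) begins 51 mm behind the grasp point.
Start: joints at [-1.183, 0.321, -0.07, 1.45, 0.023, 1.371, -0.057], TCP at [0.237, 0.605, 0.405] pointing down, gripper open.
Joint ranges: [-2.86, 2.86], [-0.3, 2.09], [-1.38, 1.24], [0.06, 2.45], [-1.56, 4.7], [0.09, 2.05], [-2.69, 2.69]. Speed limits (rad/s): [2.57, 2.57, 3.14, 3.14, 3.14, 3.14, 3.14].

### API

Orientations are given as a rotation vector (axis times angle).
In Python, from bench import monitor, get_image, ctrl gives the robot as it stands.
- The arm moves only by the shell command python3 -m creep 'ROWS' [FORCE]. ROWS is JSON, a list of rows, each a list of 7 numbers: the shift along the tool's x, y, z in mm, then the turn, a rotation vector about the tool's x, y, z in rad, then the finger opening in mm, from 0 to 87. A call has 1 to 5 rows; each row shifts and turns the commanded pose from where the row before left it, along the tool's axes as they then stand; what a row does not reach is not made up. A row lasts 1/10 s, in which the tool goes at most 50 mm and 8.59 degrees, less where a joint would pass 70% of its speed; a pose out of reach is approached as far as the arm can. A call is refused whole if a number of a shift passes 50 or a number of a turn 0.15, either way. A call with a gripper value outside its range is refused whole. The fingers move at their own pace and stop on an object; FORCE is the grip in N (left out, the last holds). Time passes only in rows, so rows that do not move let the fingers close. It gives the time, the measured TCP pose, the force and the opening at its end, in the units of the state.
- monitor.get_state(): the state, without advancing time (a new reading comes with each control period).
- get_image(name): name is "scene" or "top" or "wrist"; returns a dict with "img" (400x640x3 uint8, red, green, blue), "mtx" (3x3 intrinsics, pixels), "view" (4x4, takes a point from world to camera coordinates). Camera axes: x right, y up, looking along -z (the intrinsics and any distortion apply to the point x, -y, -z); pixel columns grow to the right and rows downward; lengths in m; the calibration is good to about 2 mm. A picture is of the moment at which its call begins. There is no depth.
- ctrl.close_job(): hands the job in, once; it reports no verdict.
The state is a dict: "time": time; "joint_positions": joint angles; "qd": joint speeds; "joint_torque": joint torques, N m; "position": TCP position; "tool_rot": TCP orientation; "ft_force": force on the tool from outside, world axes, zero at the start; "torque": the same for the moment, N m; "grip_width": opening from 0.0 (shut) to 1.0 (fully open).
Only numpy, scipy, OpenCV 4.12 (cv2) and the standard library are available. Lean on these libraries where they do the work, as an engineer would, in place of code of your own. Each camera call takes 0.05 s, during which the arm holds its last target.

## Working session

There is one attempt and no reset: what is moved stays moved. The work goes in short steps, Python scripts to look and compute and a shell command to move; the robot and the scene stay as the last step left them, time stands still between calls to the robot, and variables do not carry over. Pictures are saved under pics/ and viewed, and the job is handed in when it is done.

```bash
ls; mkdir -p pics
python3 - <<'E'
from bench import monitor,get_image
import cv2
print(monitor.get_state())
for n in("scene","top","wrist"):
    d=get_image(n); cv2.imwrite(f"pics/{n}0.png",d["img"][:,:,::-1]); print(n,d["mtx"].tolist(),d["view"].round(4).tolist(),[k for k in d])
E
```

```text
pics
{'time': 0.0, 'joint_positions': array([-1.18285891,  0.32180698, -0.0700716 ,  1.4516684 ,  0.02259367,
        1.37079595, -0.05691299]), 'qd': array([-2.03279915e-04,  3.30381637e-04, -8.93979631e-04, -1.54579953e-03,
       -2.98058770e-04, -6.99754494e-05, -7.18842877e-06]), 'joint_torque': array([-1.54850368e-04, -4.91295147e+01, -4.04037489e-01, -3.12519872e+01,
       -6.39300956e-02,  4.39324498e-02,  1.81159926e-04]), 'position': array([0.23733415, 0.60489999, 0.4036748 ]), 'tool_rot': array([ 0.2918298 ,  1.55108078, -0.29478853]), 'ft_force': array([ 0.39601026, -0.14082896, -0.48594321]), 'torque': array([-0.01871499,  0.02646757, -0.02902083]), 'grip_width': 1.0014731909188228}
scene [[400.7918683512025, 0.0, 314.90944053792043], [0.0, 400.7918683512025, 204.23126930574915], [0.0, 0.0, 1.0]] [[0.4396, -0.898, 0.0164, -0.3168], [0.4371, 0.2298, 0.8696, -0.3222], [-0.7847, -0.3751, 0.4936, -0.486], [0.0, 0.0, 0.0, 1.0]] ['img', 'mtx', 'view']
top [[449.630035521875, 0.0, 318.95575569663146], [0.0, 449.630035521875, 199.08359042072266], [0.0, 0.0, 1.0]] [[0.0397, -0.9992, 0.0022, -0.0683], [0.9759, 0.0393, 0.2146, -0.5979], [-0.2145, -0.0064, 0.9767, -0.9784], [0.0, 0.0, 0.0, 1.0]] ['img', 'mtx', 'view']
wrist [[294.98027589428153, 0.0, 324.75899095366975], [0.0, 294.98027589428153, 191.58085036528487], [0.0, 0.0, 1.0]] [[0.3646, 0.9312, -0.0021, -0.649], [-0.8977, 0.3509, -0.2664, 0.0324], [-0.2473, 0.099, 0.9639, -0.3914], [0.0, 0.0, 0.0, 1.0]] ['img', 'mtx', 'view']
```

View pics/scene0.png

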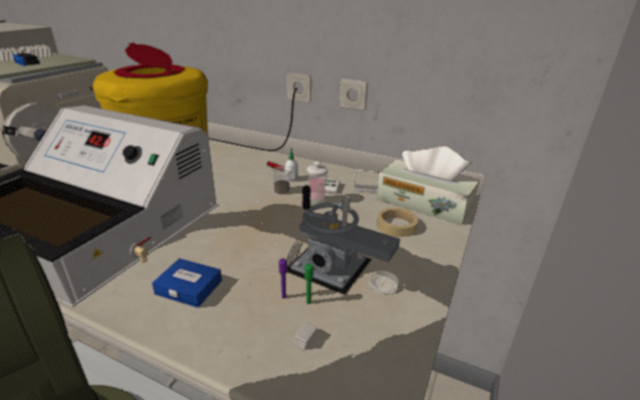

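View pics/top0.png

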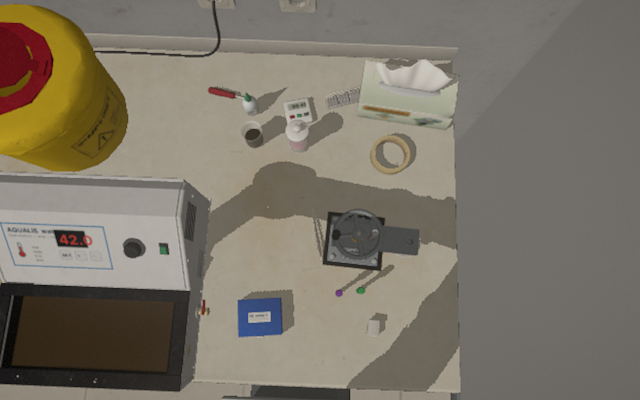

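View pics/wrist0.png

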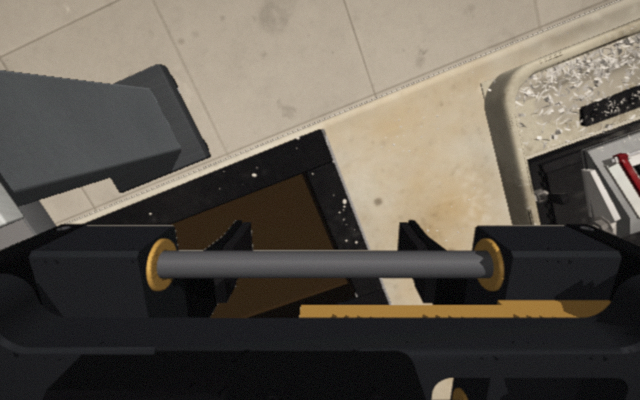

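The scene and top views show the valve at about (358,238) in top. The plate points to image right (−y world) and the knob is on the left side of the wheel. Next I'll zoom in.

Run:
```python
import cv2
t=cv2.imread("pics/top0.png")[190:310,310:430]; cv2.imwrite("pics/t0z.png",cv2.resize(t,(600,600),interpolation=cv2.INTER_CUBIC))
s=cv2.imread("pics/scene0.png")[170:310,260:420]; cv2.imwrite("pics/s0z.png",cv2.resize(s,(640,560),interpolation=cv2.INTER_CUBIC))
```

```text
(no output)
```

View pics/t0z.png

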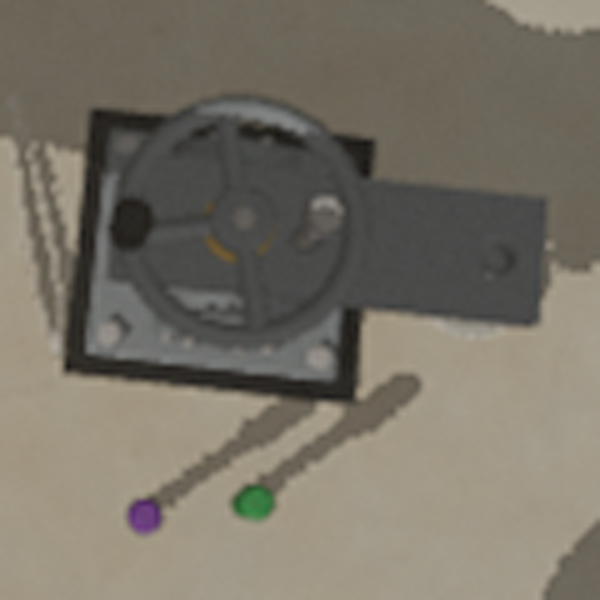

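View pics/s0z.png

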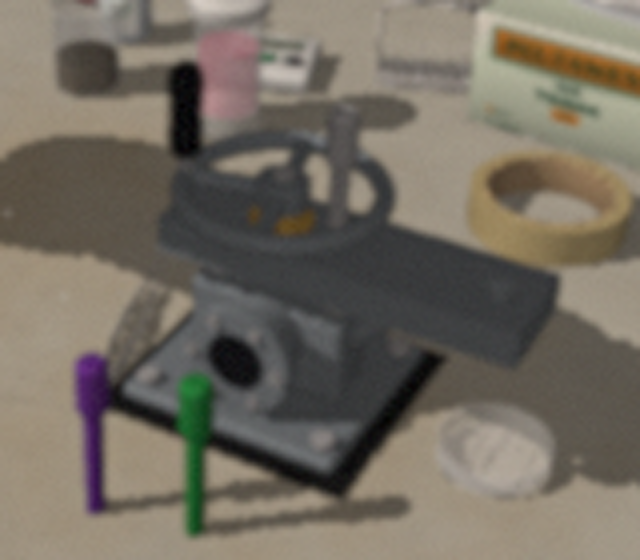

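Top view, full-res pixels: stem top (358.8,233.4), pin head top (375.2,231.6), parking hole (409.8,242), knob top (336,234). The plate's end corners are (419.4,229.8) and (418,254.8).

```bash
cat > h.py <<'E'
import numpy as np, cv2
from bench import monitor,get_image
from scipy.spatial.transform import Rotation as R
def ray(d,u,v,z):
    K=d["mtx"];V=d["view"]
    c=np.array([(u-K[0,2])/K[0,0],-(v-K[1,2])/K[1,1],-1.])
    Rw=V[:3,:3].T; o=-Rw@V[:3,3]; w=Rw@c
    return o+w*(z-o[2])/w[2]
def proj(d,p):
    c=d["view"][:3,:3]@np.asarray(p)+d["view"][:3,3]
    K=d["mtx"]; return np.array([K[0,0]*c[0]/-c[2]+K[0,2],K[1,1]*c[1]/c[2]+K[1,2]])
E
python3 - <<'E'
from h import *
import pickle
T=get_image("top");S=get_image("scene")
for k,u,v,z in [("stem",358.8,233.4,.13),("pin",375.2,231.8,.172),("hole",409.8,242,.1),("knob",336,233.8,.178),("c1",419.4,229.8,.1),("c2",418,254.8,.1)]:
    print(k,ray(T,u,v,z).round(4))
f=lambda a,b:(260+a/4,170+b/4)
for k,p,z in [("pin",f(345,108),.172),("hole",f(504,290),.1),("knob",f(184,68),.178),("stem",f(287,168),.13)]:
    print(k,ray(S,*p,z).round(4))
s=monitor.get_state(); Rt=R.from_rotvec(s["tool_rot"]).as_matrix();print(Rt.round(3), s["time"])
E
```

```text
stem [ 0.5143 -0.1328  0.13  ]
pin [ 0.5129 -0.1627  0.172 ]
hole [ 0.5041 -0.2477  0.1   ]
knob [ 0.5047 -0.0825  0.178 ]
c1 [ 0.532 -0.269  0.1  ]
c2 [ 0.4768 -0.2655  0.1   ]
pin [ 0.5116 -0.1637  0.172 ]
hole [ 0.5072 -0.249   0.1   ]
knob [ 0.5024 -0.0847  0.178 ]
stem [ 0.5149 -0.1346  0.13  ]
[[-0.     0.365  0.931]
 [-0.001  0.931 -0.365]
 [-1.    -0.001  0.   ]] 0.25
```

Run:
```python
from h import *
T=get_image("top");S=get_image("scene")
b=ray(S,214,206,0);print("bath base corner",b)
for z in(.15,.2,.25,.3,.35):print(z,ray(S,195,112,z).round(3),ray(T,183,180,z).round(3))
for p in [(.237,.605),(.45,.40),(.6,.1)]:
  for z in (.2,.3): print(p,z,proj(T,[*p,z]).round(0),proj(S,[*p,z]).round(0))
```

```text
bath base corner [0.60257233 0.23584189 0.        ]
0.15 [0.847 0.483 0.15 ] [0.612 0.248 0.15 ]
0.2 [0.72  0.367 0.2  ] [0.599 0.232 0.2  ]
0.25 [0.594 0.25  0.25 ] [0.586 0.216 0.25 ]
0.3 [0.468 0.133 0.3  ] [0.574 0.2   0.3  ]
0.35 [0.341 0.016 0.35 ] [0.561 0.184 0.35 ]
(0.237, 0.605) 0.2 [-37. 360.] [-62. 157.]
(0.237, 0.605) 0.3 [-84. 368.] [-86. 107.]
(0.45, 0.4) 0.2 [ 90. 250.] [101. 141.]
(0.45, 0.4) 0.3 [ 61. 244.] [89. 96.]
(0.6, 0.1) 0.2 [248. 182.] [252. 143.]
(0.6, 0.1) 0.3 [240. 168.] [250.  98.]
```

```bash
python3 -m creep '[[-45,0,0,-0.125,0,0,87],[-45,0,0,-0.125,0,0,87],[0,0,0,-0.124,0,0,87]]' 30
```

```text
time: 0.65
position: [0.2374, 0.6056, 0.5027]
tool_rot: [0.005, 1.567, 0.013]
ft_force: [0.7, 1.2, 1.0]
grip_width: 1.002
```

```bash
python3 -m creep '[[0,-30,15,0,0,0,87],[0,-40,20,0,0,0,87],[0,-40,20,0,0,0,87],[0,-40,20,0,0,0,87],[0,-40,20,0,0,0,87]]'
python3 -m creep '[[0,-45,20,0,0,0,60],[0,-45,15,0,0,0,60],[0,-45,15,0,0,0,60],[0,-45,15,0,0,0,60],[0,-45,15,0,0,0,60]]'
```

```text
time: 1.15
position: [0.333, 0.4133, 0.4949]
tool_rot: [0.0, 1.57, 0.001]
ft_force: [0.6, -0.4, 0.4]
grip_width: 1.002
time: 1.65
position: [0.4126, 0.188, 0.495]
tool_rot: [0.0, 1.57, 0.001]
ft_force: [1.9, -0.1, 0.6]
grip_width: 0.71
```

```bash
python3 -m creep '[[0,-42,12,0,0,0,40],[0,-42,12,0,0,0,40],[0,-42,12,0,0,0,40],[0,-42,12,0,0,0,40],[10,-42,12,0,0,0,40]]'
python3 -m creep '[[15,-42,12,0,0,0,40],[15,-42,12,0,0,0,40],[15,-42,12,0,0,0,40],[10,-10,2,0,0,0,40],[0,0,0,0,0,0,40]]'
python3 - <<'E'
from h import *
d=get_image("wrist");cv2.imwrite("pics/w1.png",d["img"][:,:,::-1]);np.save("w1.npy",d,allow_pickle=True)
print(d["view"].round(3)); print(monitor.get_state()["position"])
E
```

```text
time: 2.15
position: [0.4728, -0.0218, 0.4861]
tool_rot: [0.001, 1.567, 0.001]
ft_force: [-0.0, 0.4, -0.2]
grip_width: 0.467
time: 2.65
position: [0.5099, -0.1576, 0.4283]
tool_rot: [0.003, 1.574, -0.004]
ft_force: [0.3, 0.7, 0.4]
grip_width: 0.461
[[ 0.004  1.    -0.001  0.156]
 [-0.965  0.003 -0.263  0.529]
 [-0.263  0.002  0.965 -0.28 ]
 [ 0.     0.     0.     1.   ]]
[ 0.5103374  -0.15565497  0.42923453]
```

View pics/w1.png

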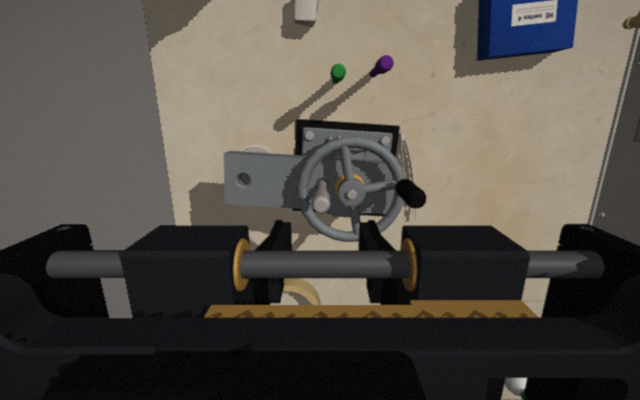

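The wrist view shows the pin head at (322,195), the stem hub (352,192), the hole (244,179) and the knob (411,192). I'll zoom in for precision.

Run:
```python
import cv2
t=cv2.imread("pics/w1.png")[115:245,215:435]; cv2.imwrite("pics/w1z.png",cv2.resize(t,(792,468),interpolation=cv2.INTER_CUBIC))
```

```text
(no output)
```

View pics/w1z.png

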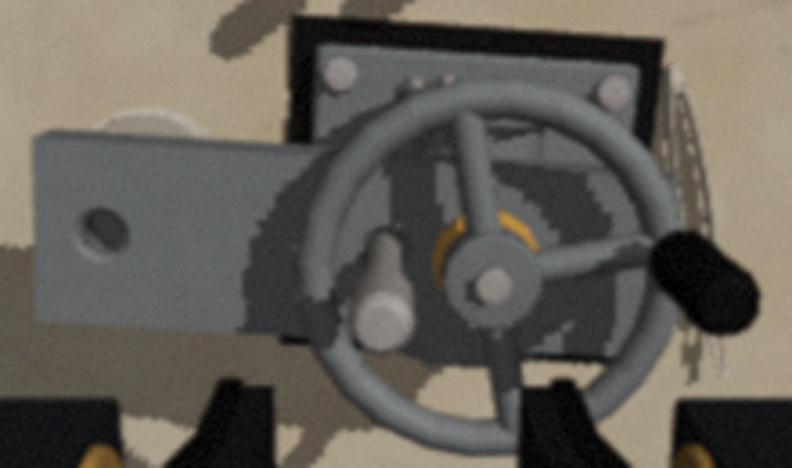

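Run:
```python
from h import *
d=np.load("w1.npy",allow_pickle=True).item()
f=lambda a,b:(215+a/3.6,115+b/3.6)
P={}
for k,a,b,z in [("stem",492,285,.13),("pin",382,327,.172),("hole",103,231,.1),("knobtop",727,309,.178),("cA",34,138,.1),("cB",36,318,.1),("e1",300,146,.1),("e2",240,330,.1)]:
    P[k]=ray(d,*f(a,b),z);print(k,P[k].round(4))
ax=P["stem"];
for k in("hole","pin"): v=P[k]-ax; print(k,np.hypot(*v[:2]),np.arctan2(v[0],-v[1]))
v=P["hole"]-P["pin"];print(np.hypot(*v[:2]),np.arctan2(v[0],-v[1]))
v=P["cB"]-P["cA"];print(np.hypot(*v[:2]),np.arctan2(v[1],v[0]))
for a,b in(("e1","cA"),("e2","cB")):v=P[b]-P[a];print(np.arctan2(v[0],-v[1]))
```

```text
stem [ 0.5154 -0.1311  0.13  ]
pin [ 0.5137 -0.1606  0.172 ]
hole [ 0.5067 -0.2447  0.1   ]
knobtop [ 0.5077 -0.0819  0.178 ]
cA [ 0.4789 -0.2627  0.1   ]
cB [ 0.5339 -0.2673  0.1   ]
e1 [ 0.4815 -0.1852  0.1   ]
e2 [ 0.5379 -0.2051  0.1   ]
hole 0.1140049643729096 -0.07602028311827479
pin 0.029572867275546404 -0.0581406386953212
0.08443847928248514 -0.08228197375319947
0.05518954623353136 -0.08185350755184044
-0.03361490032030214
-0.06522532398486731
```

```bash
python3 -m creep '[[30,-4,3,0,0,0,36],[30,0,0,0,0,0,36],[25,0,0,0,0,0,36],[12,0,0,0,0,0,36],[10,0,0,0,0,0,36]]'
python3 -m creep '[[0,0,0,0,0,0,30],[0,0,0,0,0,0,25],[0,0,0,0,0,0,24]]' 10
python3 - <<'E'
from h import *
d=get_image("wrist");cv2.imwrite("pics/w2.png",d["img"][:,:,::-1]);np.save("w2.npy",d,allow_pickle=True)
d=get_image("top");cv2.imwrite("pics/t2.png",cv2.resize(d["img"][180:300,310:430,::-1],(600,600)))
s=monitor.get_state();print(s["position"],s["ft_force"],s["tool_rot"])
E
```

```text
time: 3.2
position: [0.514, -0.1582, 0.3228]
tool_rot: [-0.002, 1.57, 0.003]
ft_force: [-0.5, -0.3, -0.5]
grip_width: 0.415
time: 3.5
position: [0.514, -0.1599, 0.324]
tool_rot: [-0.0, 1.569, 0.0]
ft_force: [-0.6, 0.5, -0.1]
grip_width: 0.298
[ 0.51388135 -0.15994068  0.32373521] [-0.9051487   1.10426574 -0.2519178 ] [-9.35321977e-05  1.56902362e+00  2.00111101e-04]
```

View pics/w2.png

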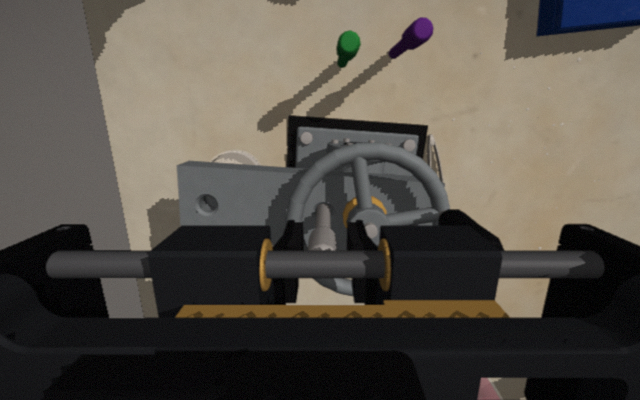

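The pin head at about (321,240) sits about 2 mm left (−y) of the midpoint between the fingers (325). I'll shift −2 mm and close gently.

```bash
python3 -m creep '[[0,-2,0,0,0,0,22],[0,0,0,0,0,0,18]]' 5
python3 -m creep '[[0,0,0,0,0,0,10],[0,0,0,0,0,0,10],[0,0,0,0,0,0,10]]' 5
```

```text
time: 3.8
position: [0.5136, -0.1622, 0.3231]
tool_rot: [0.0, 1.57, -0.0]
ft_force: [0.1, 0.6, -0.0]
grip_width: 0.236
time: 4.1
position: [0.5136, -0.1618, 0.3228]
tool_rot: [-0.0, 1.571, 0.0]
ft_force: [-0.1, 0.7, 0.1]
grip_width: 0.183
```

```bash
python3 -m creep '[[0,0,0,0,0,0,8],[0,0,0,0,0,0,8]]' 35
python3 -m creep '[[-3,0,0,0,0,0,8],[-4,0,0,0,0,0,8]]'
python3 -m creep '[[-8,0,0,0,0,0,8],[-10,0,0,0,0,0,8]]'
```

```text
time: 4.3
position: [0.5136, -0.1618, 0.3228]
tool_rot: [-0.0, 1.571, 0.0]
ft_force: [-0.7, 0.1, 0.4]
grip_width: 0.17
time: 4.5
position: [0.5134, -0.1617, 0.3297]
tool_rot: [-0.0, 1.572, 0.0]
ft_force: [-0.8, 0.9, -1.1]
grip_width: 0.171
time: 4.7
position: [0.5134, -0.1618, 0.3483]
tool_rot: [-0.0, 1.571, 0.0]
ft_force: [-1.0, 0.9, -0.2]
grip_width: 0.171
```

```bash
python3 -m creep '[[-15,0,0,0,0,0,8],[-17,0,0,0,0,0,8],[0,-25,-2,0,0,0,8],[0,-30,-2.5,0,0,0,8],[0,-30,-2,0,0,0,8]]'
python3 -m creep '[[0,0,0,0,0,0,8],[15,0,0,0,0,0,8],[0,0,0,0,0,0,8]]'
python3 - <<'E'
from h import *
import json
for n,(a,b,c,e),sz in (("wrist",(130,260,180,400),(792,468)),("top",(190,290,340,440),(600,600)),("scene",(160,300,300,440),(600,600))):
    d=get_image(n);np.save(n+"3.npy",d,allow_pickle=True);cv2.imwrite(f"pics/{n}3.png",cv2.resize(d["img"][a:b,c:e,::-1],sz,interpolation=cv2.INTER_CUBIC))
s=monitor.get_state();print(s["position"],s["ft_force"],s["tool_rot"])
E
```

```text
time: 5.2
position: [0.5072, -0.2475, 0.3814]
tool_rot: [-0.001, 1.569, 0.001]
ft_force: [0.2, -1.1, -1.2]
grip_width: 0.172
time: 5.5
position: [0.5069, -0.2452, 0.3628]
tool_rot: [0.0, 1.574, 0.003]
ft_force: [-0.5, 0.3, -1.1]
grip_width: 0.173
[ 0.50740334 -0.24559736  0.36451031] [-0.30135596 -0.20519338 -0.7861944 ] [-1.22292773e-03  1.57127329e+00  2.30545766e-03]
```

View pics/wrist3.png

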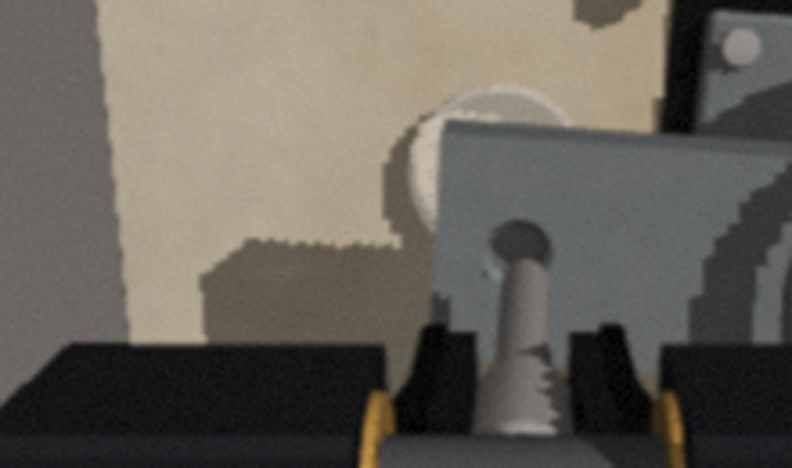

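View pics/top3.png

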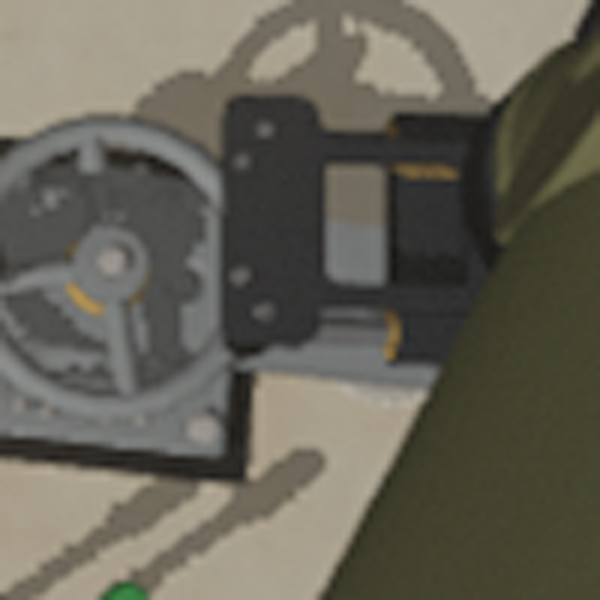

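View pics/scene3.png

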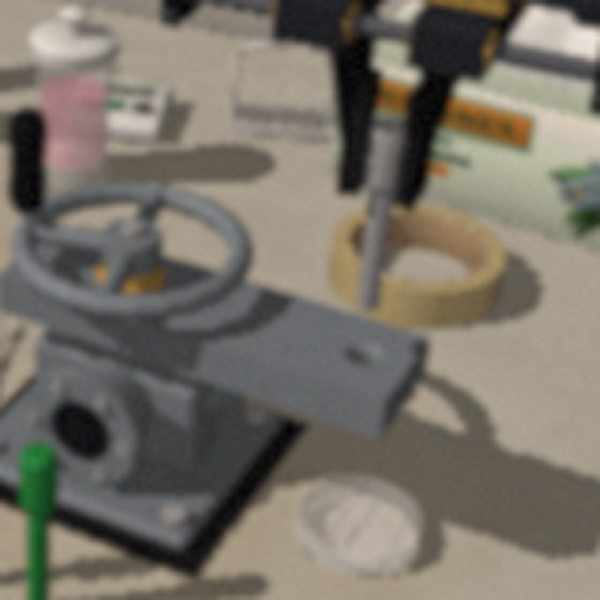

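Run:
```python
from h import *
w=np.load("wrist3.npy",allow_pickle=True).item();s=np.load("scene3.npy",allow_pickle=True).item()
fw=lambda a,b:(180+a/3.6,130+b/3.6); fs=lambda a,b:(300+a*140/600,160+b*140/600)
for d,f,t,h in((w,fw,(524,270),(520,246)),(s,fs,(369,303),(364,353))):
    print(ray(d,*f(*t),.1257).round(4),ray(d,*f(*h),.1).round(4))
# predicted tip from TCP 
for p in ([.5074,-.2456,.1257],):
    a=proj(w,p);print("w",(a-[180,130])*3.6); a=proj(s,p);print("s",(a-[300,160])*600/140)
```

```text
[ 0.5037 -0.2439  0.1257] [ 0.506  -0.2448  0.1   ]
[ 0.5066 -0.2466  0.1257] [ 0.5067 -0.2471  0.1   ]
w [516.24839079 286.09004401]
s [367.17467486 301.47936875]
```

```bash
python3 -m creep '[[10,-0.7,-0.4,0,0,0,8],[10,0,0,0,0,0,8],[0,0,0,0,0,0,8]]'
python3 -m creep '[[4,0,0,0,0,0,8],[4,0,0,0,0,0,8]]'
python3 -m creep '[[3,0,0,0,0,0,8],[0,0,0,0,0,0,8]]'
```

```text
time: 5.95
position: [0.5061, -0.2469, 0.3428]
tool_rot: [0.0, 1.574, 0.001]
ft_force: [-0.1, -0.0, 0.6]
grip_width: 0.172
time: 6.15
position: [0.5067, -0.2476, 0.3366]
tool_rot: [-0.0, 1.57, 0.0]
ft_force: [0.2, -0.4, -1.7]
grip_width: 0.171
time: 6.35
position: [0.5065, -0.2475, 0.3333]
tool_rot: [0.0, 1.571, 0.0]
ft_force: [0.7, -0.9, 0.6]
grip_width: 0.171
```

```bash
python3 -m creep '[[4,0,0,0,0,0,8],[3,0,0,0,0,0,8]]'
python3 -m creep '[[2.5,0,0,0,0,0,8],[0,0,0,0,0,0,8]]'
python3 -m creep '[[1.2,0,0,0,0,0,8],[0,0,0,0,0,0,8]]'
```

```text
time: 6.55
position: [0.5067, -0.2476, 0.3266]
tool_rot: [-0.0, 1.57, 0.0]
ft_force: [0.1, -0.2, -0.8]
grip_width: 0.17
time: 6.75
position: [0.5065, -0.2474, 0.3238]
tool_rot: [0.0, 1.571, 0.0]
ft_force: [-0.3, 0.0, -0.2]
grip_width: 0.176
time: 6.95
position: [0.5067, -0.2475, 0.323]
tool_rot: [-0.0, 1.571, 0.0]
ft_force: [0.6, 0.3, -0.4]
grip_width: 0.174
```

```bash
python3 -m creep '[[0.8,0,0,0,0,0,8],[0,0,0,0,0,0,8]]'
python3 -m creep '[[0,0,0,0,0,0,17],[0,0,0,0,0,0,22],[0,0,0,0,0,0,30],[0,0,0,0,0,0,34]]' 10
python3 -m creep '[[-15,0,0,0,0,0,36],[-25,0,0,0,0,0,36],[-30,0,0,0,0,0,36],[-15,0,0,0,0,0,36]]'
python3 - <<'E'
from h import *
for n,(a,b,c,e),sz in (("wrist",(120,250,180,400),(792,468)),("scene",(160,300,300,440),(600,600))):
    d=get_image(n);np.save(n+"4.npy",d,allow_pickle=True);cv2.imwrite(f"pics/{n}4.png",cv2.resize(d["img"][a:b,c:e,::-1],sz,interpolation=cv2.INTER_CUBIC))
E
```

```text
time: 7.15
position: [0.5068, -0.2476, 0.3227]
tool_rot: [-0.0, 1.57, 0.0]
ft_force: [-0.4, 0.2, 1.7]
grip_width: 0.174
time: 7.55
position: [0.5066, -0.2475, 0.3221]
tool_rot: [-0.0, 1.571, 0.0]
ft_force: [0.4, -0.3, 0.3]
grip_width: 0.34
time: 7.95
position: [0.507, -0.2482, 0.4108]
tool_rot: [-0.001, 1.566, -0.001]
ft_force: [0.2, -0.4, 0.6]
grip_width: 0.41
```

View pics/wrist4.png

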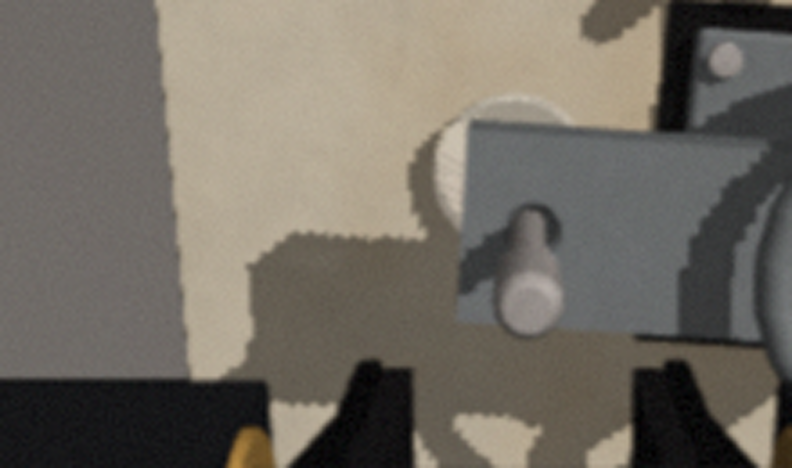

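View pics/scene4.png

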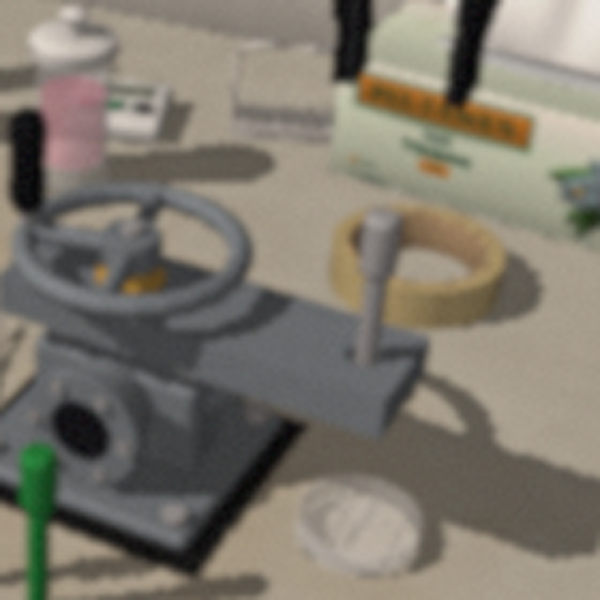

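The pin stands in the parking hole and looks upright. Next is the knob.

```bash
python3 -m creep '[[0,35,0,0,0,0,40],[0,45,0,0,0,0,40],[0,45,0,0,0,0,40],[0,38,0,0,0,0,40],[0,0,0,0,0,0,40]]'
python3 - <<'E'
from h import *
for n,(a,b,c,e),sz in (("wrist",(120,250,220,440),(792,468)),):
    d=get_image(n);np.save(n+"5.npy",d,allow_pickle=True);cv2.imwrite(f"pics/{n}5.png",cv2.resize(d["img"][a:b,c:e,::-1],sz,interpolation=cv2.INTER_CUBIC))
print(monitor.get_state()["position"])
s=np.load("scene4.npy",allow_pickle=True).item(); print("pin top",ray(s,300+381*140/600,160+212*140/600,.172))
E
```

```text
time: 8.55
position: [0.5067, -0.0778, 0.4057]
tool_rot: [-0.006, 1.573, 0.011]
ft_force: [-0.2, -1.5, 0.3]
grip_width: 0.458
[ 0.50648035 -0.08116177  0.40588233]
pin top [ 0.50409111 -0.24753785  0.172     ]
```

View pics/wrist5.png

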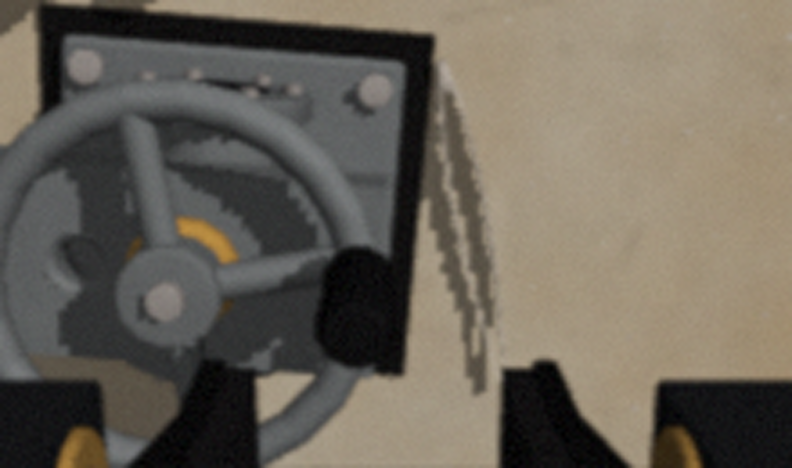

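Run:
```python
from h import *
d=np.load("wrist5.npy",allow_pickle=True).item()
f=lambda a,b:(220+a/3.6,120+b/3.6)
k=ray(d,*f(351,333),.178);s=ray(d,*f(164,302),.13);print(k,s,np.hypot(*(k-s)[:2]),np.degrees(np.arctan2(-(k-s)[0],(k-s)[1])))
```

```text
[ 0.506492   -0.08234691  0.178     ] [ 0.51554161 -0.13065733  0.13      ] 0.04915070917898972 10.609806302301088
```

```bash
python3 -m creep '[[20,0,0,0,0,0,40],[25,0,0,0,0,0,40],[25,0,0,0,0,0,40],[17,0,0,0,0,0,40],[0,0,0,0,0,0,34]]'
python3 -m creep '[[0,0,0,0,0,0,28],[0,0,0,0,0,0,24],[0,0,0,0,0,0,22]]'
python3 - <<'E'
from h import *
d=get_image("wrist");cv2.imwrite("pics/w6.png",cv2.resize(d["img"][130:270,220:440,::-1],(792,504)))
E
```

```text
time: 9.1
position: [0.5051, -0.0857, 0.3172]
tool_rot: [0.001, 1.577, -0.003]
ft_force: [0.6, 0.3, 1.3]
grip_width: 0.424
time: 9.4
position: [0.507, -0.0849, 0.3213]
tool_rot: [0.0, 1.569, 0.0]
ft_force: [0.1, -0.0, 0.4]
grip_width: 0.278
```

View pics/w6.png

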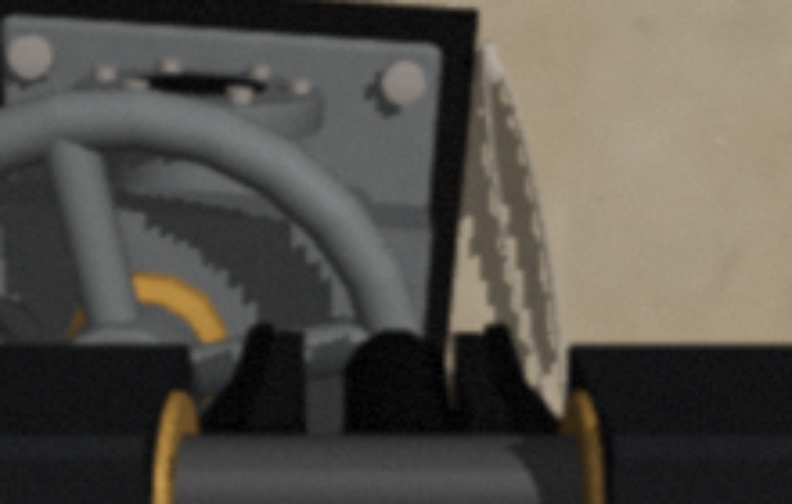

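Knob center (396) is about 2.5 mm to +y of the finger center (380). I'll shift and close gently.

```bash
python3 -m creep '[[0,2.4,0,0,0,0,22],[0,0,0,0,0,0,20]]' 5
python3 -m creep '[[0,0,0,0,0,0,12],[0,0,0,0,0,0,12],[0,0,0,0,0,0,12]]' 5
python3 -m creep '[[0,0,0,0,0,0,12],[0,0,0,0,0,0,12]]' 25
```

```text
time: 9.65
position: [0.5068, -0.0817, 0.3206]
tool_rot: [-0.0, 1.57, 0.001]
ft_force: [0.1, -0.1, -0.1]
grip_width: 0.246
time: 9.95
position: [0.5067, -0.0821, 0.3204]
tool_rot: [-0.0, 1.57, 0.0]
ft_force: [-0.3, 0.4, 1.1]
grip_width: 0.202
time: 10.15
position: [0.5067, -0.0821, 0.3203]
tool_rot: [-0.0, 1.571, 0.0]
ft_force: [0.6, 0.5, 0.7]
grip_width: 0.201
```

```bash
cat >> h.py <<'E'
C=np.array([.5154,-.1313])
def pos(t,C=C): t=np.radians(t); return C+.05*np.array([-np.sin(t),np.cos(t)])
def table(t0,t1,st,start=None,C=C,r=1):
    p=np.array(start if start is not None else pos(t0,C))*1e3
    for t in np.arange(t0+st,t1+1e-6,st):
        q=pos(t,C)*1e3; d=np.round(q-p,r); p=p+d; print(f"{t:.0f}: dy {d[1]:.1f} dz {d[0]:.1f}",end=" | ")
def ana(p,F,C=C):
    v=np.array(p[:2])-C; t=np.degrees(np.arctan2(-v[0],v[1])); u=v/np.hypot(*v); tg=np.array([-u[1],u[0]])
    return round(t,2),round(np.hypot(*v)*1e3,2),"Ft %.1f Fr %.1f"%(np.dot(F[:2],tg),np.dot(F[:2],u))
E
python3 -c "
from h import *
table(10,170,4)"
```

```text
14: dy -0.7 dz -3.4 | 18: dy -1.0 dz -3.4 | 22: dy -1.2 dz -3.2 | 26: dy -1.4 dz -3.2 | 30: dy -1.6 dz -3.1 | 34: dy -1.9 dz -3.0 | 38: dy -2.0 dz -2.8 | 42: dy -2.3 dz -2.7 | 46: dy -2.4 dz -2.5 | 50: dy -2.6 dz -2.3 | 54: dy -2.8 dz -2.2 | 58: dy -2.8 dz -1.9 | 62: dy -3.1 dz -1.8 | 66: dy -3.1 dz -1.5 | 70: dy -3.2 dz -1.3 | 74: dy -3.4 dz -1.1 | 78: dy -3.3 dz -0.8 | 82: dy -3.5 dz -0.6 | 86: dy -3.5 dz -0.4 | 90: dy -3.4 dz -0.1 | 94: dy -3.5 dz 0.1 | 98: dy -3.5 dz 0.4 | 102: dy -3.4 dz 0.6 | 106: dy -3.4 dz 0.8 | 110: dy -3.3 dz 1.1 | 114: dy -3.3 dz 1.3 | 118: dy -3.1 dz 1.5 | 122: dy -3.0 dz 1.8 | 126: dy -2.9 dz 1.9 | 130: dy -2.8 dz 2.2 | 134: dy -2.6 dz 2.3 | 138: dy -2.4 dz 2.5 | 142: dy -2.2 dz 2.7 | 146: dy -2.1 dz 2.8 | 150: dy -1.8 dz 3.0 | 154: dy -1.7 dz 3.1 | 158: dy -1.4 dz 3.2 | 162: dy -1.2 dz 3.2 | 166: dy -1.0 dz 3.4 | 170: dy -0.7 dz 3.4 |
```

```bash
python3 -m creep '[[0,-0.7,-3.4,0,0,0,12],[0,0,0,0,0,0,12]]'
python3 -m creep '[[0,-1.0,-3.4,0,0,0,12],[0,0,0,0,0,0,12]]'
python3 -m creep '[[0,-1.2,-3.2,0,0,0,12],[0,0,0,0,0,0,12]]'
python3 -m creep '[[0,-1.4,-3.2,0,0,0,12],[0,0,0,0,0,0,12]]'
```

```text
time: 10.35
position: [0.5029, -0.083, 0.3203]
tool_rot: [0.0, 1.571, 0.0]
ft_force: [0.0, 0.9, 1.9]
grip_width: 0.193
time: 10.55
position: [0.4994, -0.084, 0.3203]
tool_rot: [0.0, 1.571, 0.0]
ft_force: [0.0, -0.2, 1.6]
grip_width: 0.203
time: 10.75
position: [0.4963, -0.0852, 0.3203]
tool_rot: [0.0, 1.571, 0.0]
ft_force: [-0.1, 0.3, 2.1]
grip_width: 0.198
time: 10.95
position: [0.4931, -0.0867, 0.3203]
tool_rot: [0.0, 1.571, 0.0]
ft_force: [-1.0, 0.2, 1.9]
grip_width: 0.195
```

```bash
sh -c "
python3 -m creep '[[0,-1.6,-3.1,0,0,0,12],[0,0,0,0,0,0,12]]'
python3 -m creep '[[0,-1.9,-3.0,0,0,0,12],[0,0,0,0,0,0,12]]'
python3 -m creep '[[0,-2.0,-2.8,0,0,0,12],[0,0,0,0,0,0,12]]'
python3 -m creep '[[0,-2.3,-2.7,0,0,0,12],[0,0,0,0,0,0,12]]'
python3 -m creep '[[0,-2.4,-2.5,0,0,0,12],[0,0,0,0,0,0,12]]'
python3 -m creep '[[0,-2.6,-2.3,0,0,0,12],[0,0,0,0,0,0,12]]'
" | egrep 'pos|force'
```

```text
position: [0.49, -0.0883, 0.3203]
ft_force: [-1.2, -0.4, 1.7]
position: [0.487, -0.0903, 0.3203]
ft_force: [-0.6, 0.3, 1.7]
position: [0.4842, -0.0923, 0.3203]
ft_force: [-0.2, 0.8, 2.2]
position: [0.4815, -0.0946, 0.3203]
ft_force: [-1.0, -0.1, 2.3]
position: [0.479, -0.0971, 0.3203]
ft_force: [0.3, 0.2, 1.5]
position: [0.4767, -0.0997, 0.3203]
ft_force: [-0.7, 0.8, 2.8]
```

```bash
sh -c "
python3 -m creep '[[0,-2.8,-2.2,0,0,0,12],[0,0,0,0,0,0,12]]'
python3 -m creep '[[0,-2.8,-1.9,0,0,0,12],[0,0,0,0,0,0,12]]'
python3 -m creep '[[0,-3.1,-1.8,0,0,0,12],[0,0,0,0,0,0,12]]'
python3 -m creep '[[0,-3.1,-1.5,0,0,0,12],[0,0,0,0,0,0,12]]'
python3 -m creep '[[0,-3.2,-1.3,0,0,0,12],[0,0,0,0,0,0,12]]'
python3 -m creep '[[0,-3.4,-1.1,0,0,0,12],[0,0,0,0,0,0,12]]'
" | egrep 'pos|force'
```

```text
position: [0.4746, -0.1025, 0.3203]
ft_force: [-0.5, 0.8, 2.3]
position: [0.4727, -0.1053, 0.3202]
ft_force: [-0.6, -0.3, 2.5]
position: [0.4709, -0.1085, 0.3202]
ft_force: [-1.1, 0.1, 2.8]
position: [0.4694, -0.1115, 0.3202]
ft_force: [-1.3, 0.3, 2.2]
position: [0.4681, -0.1148, 0.3202]
ft_force: [0.3, 0.7, 1.9]
position: [0.4671, -0.1182, 0.3203]
ft_force: [-1.2, -0.3, 1.3]
```

Still in the play at θ≈74° (64° from the start). I'll go on.

```bash
sh -c "
python3 -m creep '[[0,-3.3,-0.8,0,0,0,12],[0,0,0,0,0,0,12]]'
python3 -m creep '[[0,-3.5,-0.6,0,0,0,12],[0,0,0,0,0,0,12]]'
python3 -m creep '[[0,-3.5,-0.4,0,0,0,12],[0,0,0,0,0,0,12]]'
python3 -m creep '[[0,-3.4,-0.1,0,0,0,12],[0,0,0,0,0,0,12]]'
python3 -m creep '[[0,-3.5,0.1,0,0,0,12],[0,0,0,0,0,0,12]]'
" | egrep 'pos|force'
```

```text
position: [0.4663, -0.1214, 0.3203]
ft_force: [-1.1, -0.5, 1.8]
position: [0.4657, -0.125, 0.3203]
ft_force: [-0.7, -0.6, 2.5]
position: [0.4654, -0.128, 0.3202]
ft_force: [0.0, 1.2, 2.8]
position: [0.4654, -0.13, 0.3202]
ft_force: [-0.3, 5.5, 2.2]
position: [0.4655, -0.1332, 0.3202]
ft_force: [-1.7, 6.6, 2.7]
```

Onset: Ft is 1.2 N at measured angle 86.2° and 5.5 N at 88.5°. Allowing for mat and arm give, contact came at about 86.1°, so the target wheel angle is about 446°.

```bash
python3 -c "
from h import *
table(94,448,6,start=pos(94)+[0,-.0007])
print()
for p,F in [((.4657,-.125),(-.7,-.6)),((.4654,-.128),(0,1.2)),((.4654,-.13),(-.3,5.5)),((.4655,-.1332),(-1.7,6.6))]:print(ana(p,F))"
```

```text
100: dy -4.5 dz 0.6 | 106: dy -5.1 dz 1.2 | 112: dy -4.9 dz 1.7 | 118: dy -4.8 dz 2.2 | 124: dy -4.5 dz 2.7 | 130: dy -4.2 dz 3.2 | 136: dy -3.8 dz 3.5 | 142: dy -3.4 dz 4.0 | 148: dy -3.0 dz 4.3 | 154: dy -2.6 dz 4.6 | 160: dy -2.0 dz 4.8 | 166: dy -1.5 dz 5.0 | 172: dy -1.0 dz 5.1 | 178: dy -0.5 dz 5.2 | 184: dy 0.1 dz 5.3 | 190: dy 0.6 dz 5.2 | 196: dy 1.2 dz 5.1 | 202: dy 1.7 dz 4.9 | 208: dy 2.2 dz 4.8 | 214: dy 2.7 dz 4.4 | 220: dy 3.2 dz 4.2 | 226: dy 3.6 dz 3.8 | 232: dy 3.9 dz 3.5 | 238: dy 4.3 dz 3.0 | 244: dy 4.6 dz 2.5 | 250: dy 4.8 dz 2.1 | 256: dy 5.0 dz 1.5 | 262: dy 5.1 dz 1.0 | 268: dy 5.2 dz 0.4 | 274: dy 5.3 dz -0.0 | 280: dy 5.2 dz -0.7 | 286: dy 5.1 dz -1.2 | 292: dy 4.9 dz -1.7 | 298: dy 4.8 dz -2.2 | 304: dy 4.4 dz -2.7 | 310: dy 4.2 dz -3.1 | 316: dy 3.9 dz -3.6 | 322: dy 3.4 dz -3.9 | 328: dy 3.0 dz -4.3 | 334: dy 2.5 dz -4.6 | 340: dy 2.1 dz -4.8 | 346: dy 1.5 dz -5.0 | 352: dy 1.0 dz -5.2 | 358: dy 0.5 dz -5.2 | 364: dy -0.1 dz -5.2 | 370: dy -0.7 dz -5.2 | 376: dy -1.1 dz -5.1 | 382: dy -1.8 dz -5.0 | 388: dy -2.2 dz -4.7 | 394: dy -2.7 dz -4.5 | 400: dy -3.1 dz -4.2 | 406: dy -3.6 dz -3.8 | 412: dy -3.9 dz -3.4 | 418: dy -4.3 dz -3.0 | 424: dy -4.6 dz -2.6 | 430: dy -4.8 dz -2.0 | 436: dy -5.0 dz -1.5 | 442: dy -5.2 dz -1.0 | 448: dy -5.2 dz -0.5 | 
(np.float64(82.78), np.float64(50.1), 'Ft 0.7 Fr 0.6')
(np.float64(86.22), np.float64(50.11), 'Ft -1.2 Fr 0.1')
(np.float64(88.51), np.float64(50.02), 'Ft -5.5 Fr 0.4')
(np.float64(92.18), np.float64(49.94), 'Ft -6.7 Fr 1.4')
```

```bash
python3 -m creep '[[0,-4.5,0.6,0,0,0,12],[0,-5.1,1.2,0,0,0,12],[0,-4.9,1.7,0,0,0,12],[0,-4.8,2.2,0,0,0,12],[0,0,0,0,0,0,12]]'
python3 -m creep '[[0,-4.5,2.7,0,0,0,12],[0,-4.2,3.2,0,0,0,12],[0,-3.8,3.5,0,0,0,12],[0,-3.4,4.0,0,0,0,12],[0,0,0,0,0,0,12]]'
```

```text
time: 14.85
position: [0.4707, -0.1533, 0.32]
tool_rot: [0.002, 1.574, 0.003]
ft_force: [-3.0, 4.0, 5.0]
grip_width: 0.197
time: 15.35
position: [0.4838, -0.1699, 0.32]
tool_rot: [0.001, 1.575, 0.001]
ft_force: [-5.3, 3.2, 6.3]
grip_width: 0.199
```

```bash
python3 -m creep '[[0,-3.0,4.3,0,0,0,12],[0,-2.6,4.6,0,0,0,12],[0,-2.0,4.8,0,0,0,12],[0,-1.5,5.0,0,0,0,12],[0,0,0,0,0,0,12]]'
python3 -m creep '[[0,-1.0,5.1,0,0,0,12],[0,-0.5,5.2,0,0,0,12],[0,0.1,5.3,0,0,0,12],[0,0.6,5.2,0,0,0,12],[0,0,0,0,0,0,12]]'
python3 - <<'E'
from h import *
s=monitor.get_state();print(ana(s["position"],s["ft_force"]))
d=get_image("scene");cv2.imwrite("pics/s7.png",cv2.resize(d["img"][160:300,280:440,::-1],(640,560)))
E
```

```text
time: 15.85
position: [0.5022, -0.1797, 0.32]
tool_rot: [0.001, 1.576, 0.0]
ft_force: [-5.7, 0.8, 6.3]
grip_width: 0.2
time: 16.35
position: [0.5229, -0.1811, 0.32]
tool_rot: [-0.0, 1.576, -0.001]
ft_force: [-5.5, -1.2, 5.8]
grip_width: 0.195
(np.float64(-171.41), np.float64(50.35), 'Ft -5.6 Fr 0.4')
```

View pics/s7.png

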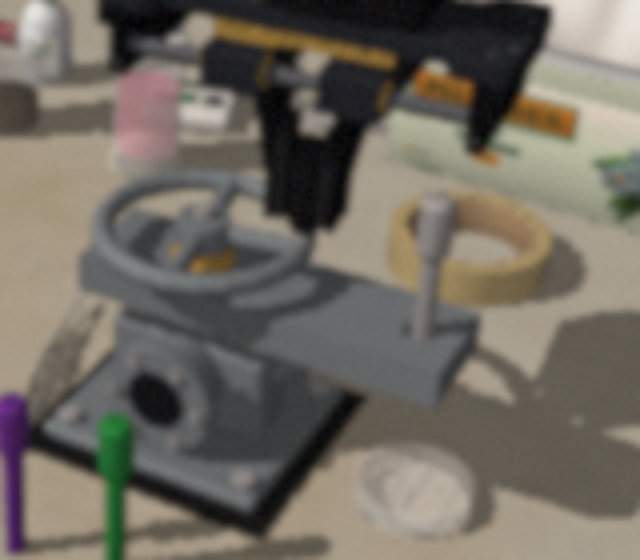

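The wheel turns with the knob held and the pin still upright. I'll go on.

```bash
python3 -m creep '[[0,1.2,5.1,0,0,0,12],[0,1.7,4.9,0,0,0,12],[0,2.2,4.8,0,0,0,12],[0,2.7,4.4,0,0,0,12],[0,0,0,0,0,0,12]]'
python3 -m creep '[[0,3.2,4.2,0,0,0,12],[0,3.6,3.8,0,0,0,12],[0,3.9,3.5,0,0,0,12],[0,4.3,3.0,0,0,0,12],[0,0,0,0,0,0,12]]'
python3 -m creep '[[0,4.6,2.5,0,0,0,12],[0,4.8,2.1,0,0,0,12],[0,5.0,1.5,0,0,0,12],[0,5.1,1.0,0,0,0,12],[0,0,0,0,0,0,12]]'
python3 -m creep '[[0,5.2,0.4,0,0,0,12],[0,5.3,0,0,0,0,12],[0,5.2,-0.7,0,0,0,12],[0,5.1,-1.2,0,0,0,12],[0,0,0,0,0,0,12]]'
python3 - <<'E'
from h import *
s=monitor.get_state();print(ana(s["position"],s["ft_force"]))
E
```

```text
time: 16.9
position: [0.542, -0.174, 0.32]
tool_rot: [-0.002, 1.575, -0.003]
ft_force: [-4.7, -2.4, 5.3]
grip_width: 0.2
time: 17.4
position: [0.5568, -0.1597, 0.3201]
tool_rot: [-0.003, 1.574, -0.005]
ft_force: [-2.8, -4.0, 3.1]
grip_width: 0.193
time: 17.9
position: [0.5644, -0.1406, 0.3203]
tool_rot: [-0.003, 1.571, -0.006]
ft_force: [-1.2, -6.2, 1.1]
grip_width: 0.198
time: 18.4
position: [0.5636, -0.1196, 0.3205]
tool_rot: [-0.004, 1.568, -0.006]
ft_force: [2.3, -6.3, -0.6]
grip_width: 0.197
(np.float64(-76.3), np.float64(49.57), 'Ft -6.6 Fr 0.8')
```

```bash
python3 -m creep '[[0,4.9,-1.7,0,0,0,12],[0,4.8,-2.2,0,0,0,12],[0,4.4,-2.7,0,0,0,12],[0,4.2,-3.1,0,0,0,12],[0,0,0,0,0,0,12]]'
python3 -m creep '[[0,3.9,-3.6,0,0,0,12],[0,3.4,-3.9,0,0,0,12],[0,3.0,-4.3,0,0,0,12],[0,2.5,-4.6,0,0,0,12],[0,0,0,0,0,0,12]]'
python3 -m creep '[[0,2.1,-4.8,0,0,0,12],[0,1.5,-5.0,0,0,0,12],[0,1.0,-5.2,0,0,0,12],[0,0.5,-5.2,0,0,0,12],[0,0,0,0,0,0,12]]'
python3 -m creep '[[0,-0.1,-5.2,0,0,0,12],[0,-0.7,-5.2,0,0,0,12],[0,-1.1,-5.1,0,0,0,12],[0,-1.8,-5.0,0,0,0,12],[0,0,0,0,0,0,12]]'
python3 - <<'E'
from h import *
s=monitor.get_state();print(ana(s["position"],s["ft_force"]))
E
```

```text
time: 18.9
position: [0.5543, -0.1006, 0.3206]
tool_rot: [-0.003, 1.566, -0.004]
ft_force: [3.9, -3.6, -1.5]
grip_width: 0.197
time: 19.4
position: [0.5383, -0.0871, 0.3207]
tool_rot: [-0.002, 1.565, -0.003]
ft_force: [5.9, -2.9, -2.3]
grip_width: 0.193
time: 19.9
position: [0.5182, -0.0812, 0.3206]
tool_rot: [-0.001, 1.565, -0.001]
ft_force: [6.4, -1.5, -3.1]
grip_width: 0.2
time: 20.4
position: [0.4977, -0.0842, 0.3206]
tool_rot: [-0.0, 1.565, 0.0]
ft_force: [6.3, 1.8, -2.6]
grip_width: 0.195
(np.float64(20.62), np.float64(50.31), 'Ft -6.5 Fr -0.5')
```

```bash
cat >> h.py <<'E'
def now():
    s=monitor.get_state();g=s["position"]+R.from_rotvec(s["tool_rot"]).as_matrix()[:,0]*.164
    print("grasp",g.round(4),ana(g,s["ft_force"]),"F",s["ft_force"].round(1),"t",round(s["time"],2))
E
python3 -m creep '[[0,-2.2,-4.7,0,0,0,12],[0,-2.7,-4.5,0,0,0,12],[0,-3.1,-4.2,0,0,0,12],[0,-3.6,-3.8,0,0,0,12],[0,0,0,0,0,0,12]]'
python3 -m creep '[[0,-3.9,-3.4,0,0,0,12],[0,-4.3,-3.0,0,0,0,12],[0,-4.6,-2.6,0,0,0,12],[0,-4.8,-2.0,0,0,0,12],[0,0,0,0,0,0,12]]'
python3 -c "from h import *;now()"
python3 -m creep '[[0,-5.0,-1.5,0,0,0,12],[0,0,0,0,0,0,12],[0,0,0,0,0,0,12]]'
python3 -c "from h import *;now()"
```

```text
time: 20.9
position: [0.4803, -0.0951, 0.3205]
tool_rot: [0.001, 1.566, 0.002]
ft_force: [5.1, 3.7, -1.5]
grip_width: 0.196
time: 21.4
position: [0.4689, -0.1122, 0.3204]
tool_rot: [0.002, 1.568, 0.003]
ft_force: [2.9, 4.7, 0.7]
grip_width: 0.197
grasp [ 0.4693 -0.1117  0.1564] (np.float64(67.01), np.float64(50.05), 'Ft -5.5 Fr -0.9') F [2.9 4.7 0.7] t 21.4
time: 21.7
position: [0.4674, -0.1168, 0.3203]
tool_rot: [0.001, 1.569, 0.004]
ft_force: [1.5, 5.8, 1.6]
grip_width: 0.199
grasp [ 0.4677 -0.1162  0.1563] (np.float64(72.5), np.float64(50.05), 'Ft -6.0 Fr 0.3') F [1.5 5.8 1.6] t 21.7
```

```bash
python3 -m creep '[[0,-5.2,-1.0,0,0,0,12],[0,-5.2,-0.5,0,0,0,12],[0,0,0,0,0,0,12],[0,0,0,0,0,0,12]]'
python3 -c "from h import *;now()"
```

```text
time: 22.1
position: [0.4656, -0.1273, 0.3202]
tool_rot: [0.001, 1.571, 0.004]
ft_force: [0.0, 6.4, 2.5]
grip_width: 0.198
grasp [ 0.4656 -0.1267  0.1562] (np.float64(84.76), np.float64(50.01), 'Ft -6.4 Fr 0.6') F [0.  6.4 2.5] t 22.1
```

```bash
python3 -m creep '[[0,-2.3,0,0,0,0,12],[0,0,0,0,0,0,12],[0,0,0,0,0,0,12]]'
python3 -c "from h import *;now()"
python3 -m creep '[[0,1,0,0,0,0,12],[0,0,0,0,0,0,12],[0,0,0,0,0,0,12]]'
python3 -c "from h import *;now()"
python3 -m creep '[[0,1,0,0,0,0,12],[0,0,0,0,0,0,12],[0,0,0,0,0,0,12]]'
python3 -c "from h import *;now()"
```

```text
time: 22.4
position: [0.4655, -0.1293, 0.3202]
tool_rot: [0.002, 1.571, 0.004]
ft_force: [-1.2, 6.8, 2.9]
grip_width: 0.2
grasp [ 0.4655 -0.1287  0.1562] (np.float64(86.98), np.float64(50.0), 'Ft -6.7 Fr 1.6') F [-1.2  6.8  2.9] t 22.4
time: 22.7
position: [0.4655, -0.1287, 0.3202]
tool_rot: [0.001, 1.571, 0.003]
ft_force: [-1.5, 5.2, 2.8]
grip_width: 0.196
grasp [ 0.4655 -0.1282  0.1562] (np.float64(86.45), np.float64(50.01), 'Ft -5.1 Fr 1.8') F [-1.5  5.2  2.8] t 22.7
time: 23.0
position: [0.4654, -0.1284, 0.3202]
tool_rot: [0.0, 1.571, 0.002]
ft_force: [0.3, 6.3, 2.6]
grip_width: 0.197
grasp [ 0.4655 -0.1282  0.1562] (np.float64(86.43), np.float64(50.04), 'Ft -6.3 Fr 0.1') F [0.3 6.3 2.6] t 23.0
```

```bash
python3 -m creep '[[0,1,0,0,0,0,12],[0,0,0,0,0,0,12],[0,0,0,0,0,0,12]]'
python3 -c "from h import *;now()"
python3 -m creep '[[0,0.5,0,0,0,0,12],[0,0,0,0,0,0,12],[0,0,0,0,0,0,12]]'
python3 -c "from h import *;now()"
```

```text
time: 23.3
position: [0.4654, -0.128, 0.3202]
tool_rot: [0.0, 1.571, 0.001]
ft_force: [-0.6, 4.2, 2.8]
grip_width: 0.202
grasp [ 0.4654 -0.1279  0.1562] (np.float64(86.15), np.float64(50.14), 'Ft -4.1 Fr 0.9') F [-0.6  4.2  2.8] t 23.3
time: 23.6
position: [0.4654, -0.1277, 0.3202]
tool_rot: [-0.0, 1.571, 0.0]
ft_force: [-0.6, 4.1, 2.9]
grip_width: 0.197
grasp [ 0.4654 -0.1277  0.1562] (np.float64(85.94), np.float64(50.13), 'Ft -4.1 Fr 0.9') F [-0.6  4.1  2.9] t 23.6
```

```bash
python3 -m creep '[[0,0.8,0,0,0,0,12],[0,0,0,0,0,0,12],[0,0,0,0,0,0,12]]'
python3 -c "from h import *;now()"
python3 -m creep '[[0,0.7,0,0,0,0,12],[0,0,0,0,0,0,12],[0,0,0,0,0,0,12]]'
python3 -c "from h import *;now()"
python3 -m creep '[[0,0.5,0,0,0,0,12],[0,0,0,0,0,0,12],[0,0,0,0,0,0,12]]'
python3 -c "from h import *;now()"
```

```text
time: 23.9
position: [0.4653, -0.1272, 0.3203]
tool_rot: [-0.0, 1.571, -0.0]
ft_force: [-0.0, 2.4, 1.0]
grip_width: 0.198
grasp [ 0.4654 -0.1273  0.1563] (np.float64(85.41), np.float64(50.21), 'Ft -2.4 Fr 0.2') F [-0.   2.4  1. ] t 23.9
time: 24.2
position: [0.4653, -0.1266, 0.3203]
tool_rot: [-0.0, 1.571, -0.001]
ft_force: [-0.7, 0.9, 0.9]
grip_width: 0.202
grasp [ 0.4653 -0.1268  0.1563] (np.float64(84.82), np.float64(50.26), 'Ft -0.8 Fr 0.8') F [-0.7  0.9  0.9] t 24.2
time: 24.5
position: [0.4653, -0.1261, 0.3203]
tool_rot: [-0.0, 1.571, -0.001]
ft_force: [0.6, -0.5, 0.8]
grip_width: 0.197
grasp [ 0.4654 -0.1262  0.1563] (np.float64(84.22), np.float64(50.29), 'Ft 0.5 Fr -0.7') F [ 0.6 -0.5  0.8] t 24.5
```

Unloaded, the wheel sits at 84.5°. Correcting the onset reading for the same compliance (about 3.2 N/mm) gives 85.6–85.9°, so I need about 1.1° more drive.

```bash
python3 -m creep '[[0,2,0,0,0,0,12],[0,-4,0,0,0,0,12],[0,-2.5,0,0,0,0,12],[0,-2,0,0,0,0,12],[0,0,0,0,0,0,12]]'
python3 -c "from h import *;now()"
python3 -m creep '[[0,0,0,0,0,0,12],[0,0,0,0,0,0,12]]'
python3 -c "from h import *;now()"
```

```text
time: 25.0
position: [0.4654, -0.1306, 0.3202]
tool_rot: [0.002, 1.571, 0.004]
ft_force: [0.1, 6.7, 3.1]
grip_width: 0.196
grasp [ 0.4653 -0.1299  0.1562] (np.float64(88.4), np.float64(50.13), 'Ft -6.7 Fr 0.1') F [0.1 6.7 3.1] t 25.0
time: 25.2
position: [0.4654, -0.1304, 0.3202]
tool_rot: [0.002, 1.571, 0.004]
ft_force: [-0.1, 6.4, 2.9]
grip_width: 0.203
grasp [ 0.4653 -0.1298  0.1562] (np.float64(88.3), np.float64(50.12), 'Ft -6.4 Fr 0.2') F [-0.1  6.4  2.9] t 25.2
```

```bash
python3 -m creep '[[0,2,0,0,0,0,12],[0,1.5,0,0,0,0,12],[0,0,0,0,0,0,12],[0,0,0,0,0,0,12]]'
python3 -c "from h import *;now()"
python3 -m creep '[[0,0.8,0,0,0,0,12],[0,0,0,0,0,0,12],[0,0,0,0,0,0,12]]'
python3 -c "from h import *;now()"
python3 -m creep '[[0,0.5,0,0,0,0,12],[0,0,0,0,0,0,12],[0,0,0,0,0,0,12]]'
python3 -c "from h import *;now()"
```

```text
time: 25.6
position: [0.4653, -0.1287, 0.3202]
tool_rot: [0.0, 1.571, 0.0]
ft_force: [-0.8, 3.4, 1.9]
grip_width: 0.202
grasp [ 0.4653 -0.1286  0.1562] (np.float64(86.93), np.float64(50.18), 'Ft -3.3 Fr 1.0') F [-0.8  3.4  1.9] t 25.6
time: 25.9
position: [0.4653, -0.1282, 0.3203]
tool_rot: [-0.0, 1.571, -0.0]
ft_force: [0.2, 1.1, 2.2]
grip_width: 0.199
grasp [ 0.4653 -0.1282  0.1563] (np.float64(86.44), np.float64(50.2), 'Ft -1.1 Fr -0.1') F [0.2 1.1 2.2] t 25.9
time: 26.2
position: [0.4653, -0.1277, 0.3203]
tool_rot: [-0.0, 1.571, -0.0]
ft_force: [-0.3, 0.4, 1.0]
grip_width: 0.195
grasp [ 0.4653 -0.1278  0.1563] (np.float64(86.03), np.float64(50.21), 'Ft -0.3 Fr 0.3') F [-0.3  0.4  1. ] t 26.2
```

Unloaded wheel angle is now 86.0°, and Ft is −1.1 N at 86.4° against the onset's −1.2 N at 86.2°. That's one turn to within about ½°. Releasing.

```bash
python3 -m creep '[[0,0,0,0,0,0,20],[0,0,0,0,0,0,24],[0,0,0,0,0,0,30],[0,0,0,0,0,0,34]]' 5
python3 -m creep '[[-15,0,0,0,0,0,34],[-30,0,0,0,0,0,36],[-40,0,0,0,0,0,36],[-30,0,0,0,0,0,36],[0,0,0,0,0,0,36]]'
python3 -m creep '[[0,40,-8,0,0,0,36],[0,45,-8,0,0,0,36],[0,45,-8,0,0,0,36],[0,45,0,0,0,0,36],[0,0,0,0,0,0,36]]'
python3 - <<'E'
from h import *
for n,(a,b,c,e),sz in (("top",(190,310,310,430),(600,600)),("scene",(160,300,260,420),(640,560))):
    d=get_image(n);np.save(n+"8.npy",d,allow_pickle=True);cv2.imwrite(f"pics/{n}8.png",cv2.resize(d["img"][a:b,c:e,::-1],sz,interpolation=cv2.INTER_CUBIC)); cv2.imwrite(f"pics/{n}8f.png",d["img"][:,:,::-1])
now()
E
```

```text
time: 26.6
position: [0.4652, -0.1275, 0.3201]
tool_rot: [-0.0, 1.571, -0.0]
ft_force: [0.2, -0.2, -0.7]
grip_width: 0.346
time: 27.1
position: [0.4664, -0.1281, 0.4395]
tool_rot: [-0.0, 1.563, 0.0]
ft_force: [-0.4, 0.7, 0.6]
grip_width: 0.412
time: 27.6
position: [0.4403, 0.0539, 0.4341]
tool_rot: [-0.007, 1.572, 0.009]
ft_force: [0.6, -0.8, -0.2]
grip_width: 0.413
grasp [0.4408 0.0482 0.2703] (np.float64(22.56), np.float64(194.33), 'Ft 0.4 Fr -0.1') F [-0.3 -0.2 -0.3] t 27.7
```

View pics/top8.png

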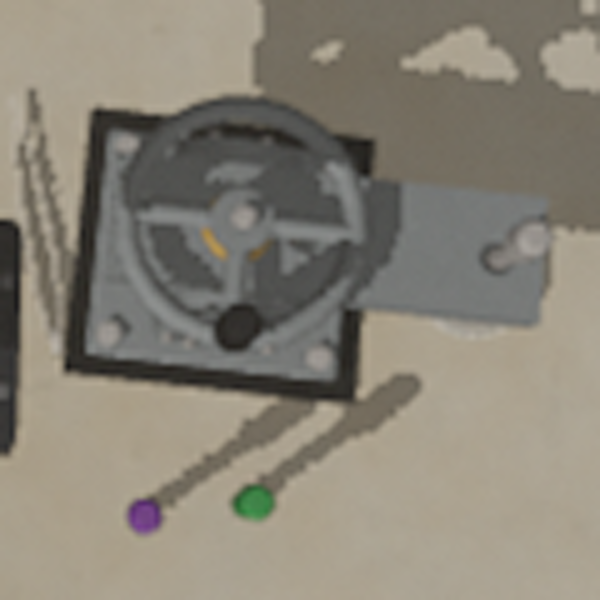

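View pics/scene8.png

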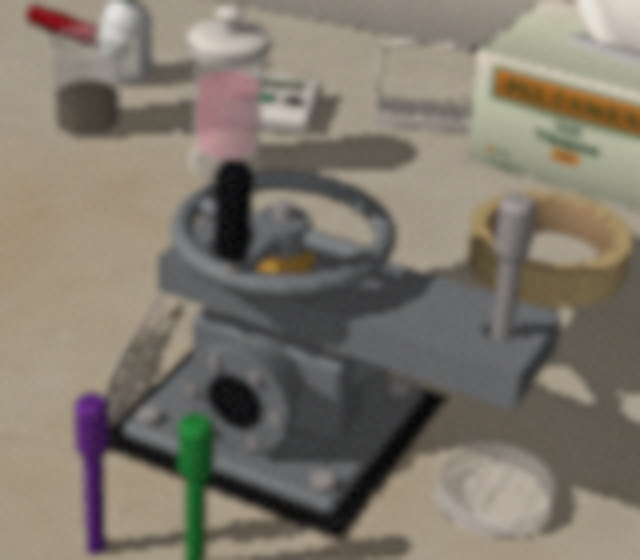

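View pics/scene8f.png

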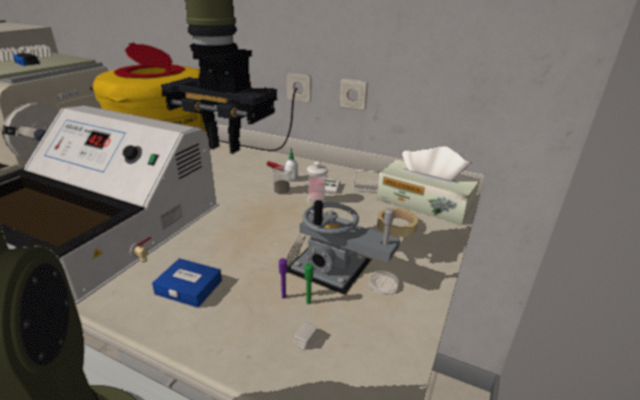

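Top view: mat corners and bystanders are in the same pixels as before, the pin head is at (531,238) zoomed and the knob at (238,326). One last check of the pin's uprightness and the knob angle, then I hand in.

Run:
```python
from h import *
T=np.load("top8.npy",allow_pickle=True).item();S=np.load("scene8.npy",allow_pickle=True).item()
f=lambda a,b:(310+a/5,190+b/5)
g=lambda a,b:(260+a/4,160+b/4)
print("pin top",ray(T,*f(533,235),.172),ray(S,*g(516,200),.172))
k=ray(T,*f(238,324),.178);s=ray(T,*f(244,216),.134);print("knob",k,"stem",s,ana(k,[0,0],s[:2]))
from bench import ctrl
print(ctrl.close_job()); print(monitor.get_state()["time"])
```

```text
pin top [ 0.5055645  -0.24723649  0.172     ] [ 0.50237221 -0.24824278  0.172     ]
knob [ 0.46398176 -0.12720849  0.178     ] stem [ 0.51415677 -0.13248605  0.134     ] (np.float64(84.0), np.float64(50.45), 'Ft 0.0 Fr 0.0')
the job is handed in; nothing more can be done
None
the job is handed in; nothing more can be done
```

I finished the job and handed it in at about 28 s of the 72 s; no verdict was reported.

**Lock pin:** It is out of the handwheel and fully down in the parking hole. The hand ended at the same height as in the lock hole, to within 1 mm. In the last pictures the pin's top is over the hole: the top view puts it within 1 mm of the spot where I let go, the scene view about 4 mm to one side in x. I put that down to calibration and reading the pixels, because the pin looks upright in both.

**Wheel:** I turned it anticlockwise through about 76° of play until the drive force came on (about 6 N), then one full turn.
- My first stop was about 1° short once I allowed for the mat and arm giving under load, so I drove it slightly further.
- With the load off, the knob was at 86.0°, against an estimated 85.6–85.9° at the start of drive. By these readings the turn is right to within about half a degree.
- The last picture puts the knob at 84°, which is coarser and about 2° off the arm's reading.
- I did not measure how far the stem rose.

**Valve and bench:** The sideways force on the valve stayed under about 7 N. In the last pictures the valve, the other items and the green and purple look-alikes are where they started. The gripper is open and clear of everything.

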